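Fill the biscuit tube to the mark

TASK

Top up the clear biscuit tube, which already holds one biscuit: stack two of the three loose biscuits flat in it so that the top of the stack comes level with the dark band round the tube; that takes the thick biscuit and one plain one, in either order, and the spare plain one stays out. The thick biscuit stands on edge in the wooden block, so first put it down flat on the bare table and let go of it, then take it again round its rim. Leave everything else where it stands.

Things in the scene. Friction and masses are not known exactly. Their poses are not given: they have to be found in the camera images.
- tube: Fixed upright clear tube on a round wooden foot (80 mm wide, 6 mm high); origin under the foot's centre, on the table, z up its axis. Bore 55 mm, outside 60; inner floor at 6 mm; a lip flares from 74 mm up to the rim at 78 mm (inside 62, outside 67 mm). A biscuit let go flat in the mouth drops down flat. 
- tube_mark (a point): On the tube's axis at the height of the middle of the dark steel band round the tube: 62 mm above the table, 56 mm above the inner floor (16 + 16 + 24 mm).
- stand: Fixed light wooden block, 56 mm along its x, 68 mm along its y, 20 mm high, with an open pocket 14 mm deep in its top (26 mm along x, 45.5 mm along y). Origin at the centre of its underside. The thick biscuit stands on edge in the pocket, its round faces looking along the block's x and its top 52 mm above the table. The bare table midway between block and tube, up to 50 mm farther back than they, is clear.
- thick: The thick biscuit: a tan disc, 46 mm in diameter, 24 mm thick, 45 g. Origin at its centre, z along the disc's axis. Starts on edge in the block (axis level, centre 29 mm above the table).
- plain_1: A plain biscuit: a tan disc, 46 mm in diameter, 16 mm thick, 30 g, lying flat on the table on the robot's side of tube and block. Fixed glass cake domes (up to 165 mm high) stand nearer the robot and a biscuit jar (240 mm) on the right: come from above. Origin at its centre, z along the disc's axis.
- plain_2: Another plain biscuit just like plain_1, lying flat on the table. Either may be used.
- plain_in: The plain biscuit (46 mm by 16 mm) that already lies flat on the tube's floor. Origin at its centre.
- price_block: Bystander: small wooden price holder with a black card, 22 x 62 x 58 mm, at the right front of the work. Origin at its underside.
- fork: Bystander: cake fork, 145 mm long, lying on the table at the left. Origin at its underside.
- mill: Bystander: wooden pepper mill, 58 mm across, 150 mm high, at the back of the table. Origin at its underside.
- salt: Bystander: salt shaker, 44 mm across, 90 mm high, at the back. Origin at its underside.
- honey: Bystander: squat glass jar with red lid, 62 mm across, 86 mm high, at the back. Origin at its underside.
- jam: Bystander: glass jar of pink jam, 62 mm across, 99 mm high, at the back. Origin at its underside.

How it is judged:
On the way:
1. the thick biscuit lies flat on the table, let go (height (world z) of thick between 0.009 and 0.015 m and angle between the z axis of thick and the z axis of tube, either way round below 0.1 rad and contact force between thick and the fingers below 0.1 N and linear speed of thick below 0.03 m/s), for 0.2 s.
At the end, for the whole second after the job is handed in: In the tube lie flat (within 0.12 rad), at rest and within 6 mm of its axis the biscuit that was there, the thick one and one plain one, in either order, each within 3 mm of its height in the stack, so the top is level with the mark; the other plain biscuit is at least 50 mm from the tube's axis (z of plain_in in the frame of tube between 0.011 and 0.017 m and horizontal distance between plain_in and tube below 0.006 m and angle between the z axis of plain_in and the z axis of tube, either way round below 0.12 rad and linear speed of plain_in below 0.02 m/s and ((z of thick in the frame of tube between 0.047 and 0.053 m and horizontal distance between each of thick, plain_1 and tube below 0.006 m and angle between the z axis of each of thick, plain_1 and the z axis of tube, either way round below 0.12 rad and linear speed of each of thick, plain_1 below 0.02 m/s and z of plain_1 in the frame of tube between 0.027 and 0.033 m and horizontal distance between plain_2 and tube above 0.05 m) or (z of thick in the frame of tube between 0.031 and 0.037 m and horizontal distance between each of thick, plain_1 and tube below 0.006 m and angle between the z axis of each of thick, plain_1 and the z axis of tube, either way round below 0.12 rad and linear speed of each of thick, plain_1 below 0.02 m/s and z of plain_1 in the frame of tube between 0.051 and 0.057 m and horizontal distance between plain_2 and tube above 0.05 m) or (z of thick in the frame of tube between 0.047 and 0.053 m and horizontal distance between each of thick, plain_2 and tube below 0.006 m and angle between the z axis of each of thick, plain_2 and the z axis of tube, either way round below 0.12 rad and linear speed of each of thick, plain_2 below 0.02 m/s and z of plain_2 in the frame of tube between 0.027 and 0.033 m and horizontal distance between plain_1 and tube above 0.05 m) or (z of thick in the frame of tube between 0.031 and 0.037 m and horizontal distance between each of thick, plain_2 and tube below 0.006 m and angle between the z axis of each of thick, plain_2 and the z axis of tube, either way round below 0.12 rad and linear speed of each of thick, plain_2 below 0.02 m/s and z of plain_2 in the frame of tube between 0.051 and 0.057 m and horizontal distance between plain_1 and tube above 0.05 m))); the robot touches nothing.
It fails at once if a bystander (price holder, fork, mill, shaker or jar) was knocked more than 30 mm from its place (distance of any of price_block, fork, mill, salt, honey, jam from where it was at the start of the episode above 0.03 m).
It also fails if it takes over 58 s, if anything falls off the work surface, if the arm or the gripper's body presses on something with over 40 N, if the wrist force passes 120 N, or if a joint passes its speed limit or range.

ROBOT

A 6-joint arm with a two-finger parallel gripper is mounted at the origin on a cart in front of the work surface, level with it; the furniture and walls round the work are solid. World frame = base frame: x ahead of the robot, y to its left, z up, the work surface at z = 0. Lengths are in m, angles in rad, forces in N, time in s.
With the tool pointing down it reaches from about 0.35 to 0.85 m from the base axis. Payload 8.1 kg.
Tool frame: the origin (TCP) lies at the centre of the arm's flange, where the gripper is bolted on; the fingertips stand 186 mm ahead of it and the grasp point (between the pads) lies 167 mm ahead of it; z points along the fingers, y is the line along which they close (so a half turn about z gives the same grasp; the last joint's range is limited). The gripper opens to 93 mm and grips with 3 to 60 N. Pads are 15 mm wide; open, the fingers measure 128 mm over their backs; the gripper's body (75 mm by 188 mm) begins 65 mm behind the grasp point.
Start: joints at [-1.365, 0.13, 1.488, -0, 1.523, -0.085], TCP at [0.172, -0.575, 0.405] pointing down, gripper open.
Joint ranges: [-2.96, 2.96], [-0.89, 2.26], [0.02, 2.5], [-1.34, 4.48], [0, 2.73], [-2.66, 2.66]. Speed limits (rad/s): [2.39, 2.39, 2.79, 3.14, 3.14, 3.14].

INTERFACE

Orientations are given as a rotation vector (axis times angle).
In Python, from plant import robot gives the robot as it stands.
- The arm moves only by the tool apply_moves, never from a script. Its argument "series" is a list of rows, each a list of 2 entries, a list of its own where there are three numbers: the shift along the tool's x, y, z in mm, then the turn, a rotation vector about the tool's x, y, z in rad. A call has 1 to 12 rows; each row shifts and turns the commanded pose from where the row before left it, along the tool's axes as they then stand; what a row does not reach is not made up. A row lasts 1/12 s, in which the tool goes at most 41.7 mm and 7.16 degrees, less where a joint would pass 70% of its speed; a pose out of reach is approached as far as the arm can. A call is refused whole if a number of a shift passes 41.7 or a number of a turn 0.125, either way. A call with a gripper value outside its range is refused whole. "claw" is the opening, from 0 (shut) to 1 (fully open), set as the call begins (left out, the last holds). The fingers move at their own pace and stop on an object; "newtons" is the grip in N (left out, the last holds). Time passes only in rows, so rows that do not move let the fingers close. It gives the time, the measured TCP pose, the force, the opening and the grip force at its end, in the units of the state.
- robot.read_state(): the state, without advancing time (a new reading comes with each control period).
- robot.read_camera(name): name is "scene" or "top" or "wrist"; returns (picture, depth): 420x560x3 uint8, blue, green, red; 420x560 float32, m along the optical axis (not along the pixel's ray), 0 where there is no reading.
- robot.calibration(name): a dict with "fx", "fy", "cx", "cy" (pixels), "D" ([k1, k2, p1, p2, k3] as OpenCV has them; the pictures are not rectified), "extrinsics" (4x4, takes a point from world to camera coordinates). Camera axes: x right, y down, z forward; pixel columns grow to the right and rows downward; lengths in m; the calibration is good to about 2 mm. A picture is of the moment at which its call begins: read the wrist's pose just before it. calibration takes no time and is no camera call; for the wrist camera it gives the pose at the moment of the call.
- robot.close_job(): hands the job in; it is judged then, once.
The state is a dict: "t": time; "q": joint angles; "dq": joint speeds; "joint_torque": joint torques, N m; "tool_pos": TCP position; "orientation": TCP orientation; "force": force on the tool from outside, world axes, zero at the start; "wrist_torque": the same for the moment, N m; "opening": finger opening in m; "gripper_force": force on a finger pad.
Only numpy, scipy, OpenCV 4.12 (cv2) and the standard library are available. Lean on these libraries where they do the work, as an engineer would, in place of code of your own. Each camera call takes 0.05 s, during which the arm holds its last target. There are 200 camera calls.

## Working session

There is one attempt and no reset: what is moved stays moved. The work goes in short steps, Python scripts to look and compute and a tool call to move; the robot and the scene stay as the last step left them, time stands still between calls to the robot, and variables do not carry over. Pictures are saved under pics/ and viewed, at most 10 in all, crops included, and the job is handed in when it is done.

Besides the shell and the picture viewer there is one more tool, called after "Call:" as name([rows], argument=value, ...), one row to a line, values as JSON. apply_moves: Moves the arm, as the interface text tells. Its arguments: {"type":"object","properties":{"series":{"type":"array"},"claw":{"type":"number"},"newtons":{"type":"number"}},"required":["series"]}

```bash
mkdir -p pics; ls
cat > h.py <<'E'
import numpy as np, cv2
from plant import robot
from scipy.spatial.transform import Rotation as R
def save(n,name):
    s=robot.read_state(); c=robot.calibration(n); p,d=robot.read_camera(n)
    cv2.imwrite(f'pics/{name}.png',p); np.savez(f'pics/{name}.npz',p=p,d=d,E=c['extrinsics'],K=np.array([[c['fx'],0,c['cx']],[0,c['fy'],c['cy']],[0,0,1]]),D=np.array(c['D']))
    return p,d
def load(name): return np.load(f'pics/{name}.npz')
def ray(z,uv):
    n=cv2.undistortPoints(np.array(uv,float).reshape(-1,1,2),z['K'],z['D']).reshape(-1,2)
    E=np.array(z['E']); d=np.c_[n,np.ones(len(n))]@E[:3,:3]; o=-E[:3,:3].T@E[:3,3]
    return o,d
def plane(z,uv,h):
    o,d=ray(z,uv); return o+d*((h-o[2])/d[:,2])[:,None]
def cloud(z):
    v,u=np.mgrid[:420,:560]; o,d=ray(z,np.c_[u.ravel(),v.ravel()]); P=o+d*z['d'].ravel()[:,None]
    return P.reshape(420,560,3)
E
python3 - <<'E'
from h import *
for n in('top','scene'): save(n,n+'1')
a=load('top1');b=load('scene1')
for z in(a,b): print(np.round(-z['E'][:3,:3].T@z['E'][:3,3],3), np.round(z['E'][2,:3],2),z['K'][0,0])
s=robot.read_state();print(s)
E
```

```text
pics
[0.58  0.124 0.967] [ 0.08  0.02 -1.  ] 510.7823622150776
[0.192 0.699 0.904] [ 0.41 -0.52 -0.75] 528.4766000269519
{'t': 0.1, 'q': array([-1.36540296e+00,  1.31095410e-01,  1.48915393e+00, -7.69300449e-06,
        1.52297654e+00, -8.53775717e-02]), 'dq': array([ 1.80299560e-04, -1.49099274e-03, -2.22449245e-03, -2.78117752e-05,
        1.82162636e-03, -1.34968010e-03]), 'joint_torque': array([ 2.48244491e-03, -5.61338568e+01, -4.93096447e+01,  7.70500372e-02,
        2.91264290e-02, -3.54920940e-05]), 'tool_pos': array([ 0.17200725, -0.57461126,  0.40379528]), 'orientation': array([-3.10683655e+00, -4.54899058e-01,  1.65818692e-04]), 'force': array([0.20636423, 0.63303737, 0.69442555]), 'wrist_torque': array([0.00029974, 0.07622236, 0.04697655]), 'gripper_force': 0.0, 'opening': 0.09289012087915581}
```

View pics/top1.png

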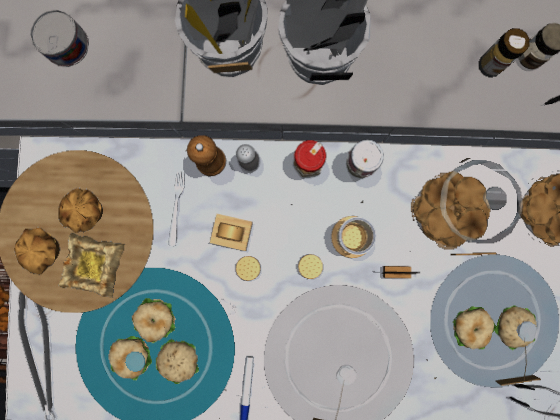

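View pics/scene1.png

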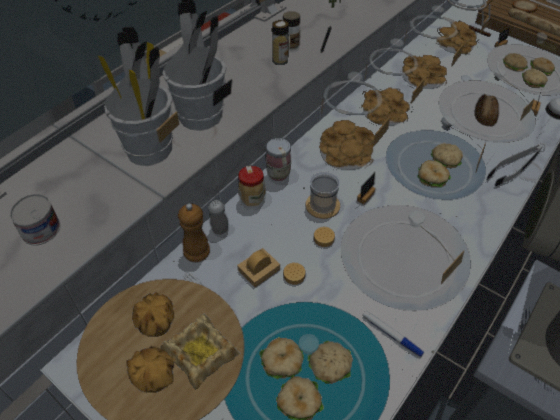

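The top view shows the block at (231,232) with its biscuit's rim running left–right. The plains are at (248,268) and (311,267), the tube at (353,237) and the price holder at (400,271). The fork is at (178,208), and the jars at the back lie around row 157. The scene view agrees with this.

Run:
```python
from h import *
z=load('top1'); P=cloud(z); p=z['p']
hsv=cv2.cvtColor(p,cv2.COLOR_BGR2HSV)
print(hsv[268,248],hsv[222,218],hsv[237,353],hsv[233,228], hsv[250,270])
def blobs(m,h,lo=60):
    n,l,s,c=cv2.connectedComponentsWithStats(m.astype(np.uint8))
    for i in range(1,n):
        if s[i,4]>lo:
            q=np.argwhere(l==i)[:,::-1].astype(np.float32); r=cv2.minAreaRect(plane(z,q,h)[:,:2].astype(np.float32)*1000)
            print(np.round(c[i],1),s[i,4],'rect',np.round(r[0],1),np.round(r[1],1),round(r[2],1),'med z',np.round(np.median(P[l==i][:,2]),4))
win=np.zeros((420,560),bool); win[205:285,200:385]=1
m=win&(hsv[...,1]>60)
for h in(.016,.02):print('h',h);blobs(m,h)
Z=P[...,2]
print('by depth: stand/biscuit top');blobs(win&(Z>.035)&(Z<.06),.05,30);print('9-30mm');blobs(win&(Z>.010)&(Z<.03),.018,30);print('tall');blobs(win&(Z>.065)&(Z<.09),.078,30)
for n,uv in dict(salt=(247,157),honey=(310,157),jam=(365,158),mill=(205,150),fork=(178,190),whiteTop=(338,286),teal=(155,268),tealR=(235,350)).items(): print(n,np.round(plane(z,[uv],.09 if n in('salt','honey','jam') else .0)[0],3),np.round(P[uv[1],uv[0]],3))
cv2.imwrite('pics/c1.png',cv2.resize(p[190:300,190:420],None,fx=3.4,fy=3.4,interpolation=cv2.INTER_CUBIC))
```

```text
[ 20 120 182] [ 18 109 203] [ 25  91 198] [ 23 106 202] [ 15   3 196]
h 0.016
[230.7 231.9] 1103 rect [611.2 230. ] [68.6 56.1] 78.6 med z 0.0207
[341.  239.1] 330 rect [605.8  15.9] [78. 52.] 12.9 med z 0.0059
[354.5 235.9] 593 rect [609.8  -1. ] [50.  49.8] 57.5 med z 0.0214
[310.  266.2] 474 rect [551.9  80.9] [44.6 43.9] 28.0 med z 0.0161
[247.6 267.9] 470 rect [545.1 196.3] [44.4 42.8] 1.7 med z 0.016
h 0.02
[230.7 231.9] 1103 rect [611.1 229.6] [68.3 55.9] 78.6 med z 0.0207
[341.  239.1] 330 rect [605.7  16.4] [77.6 51.8] 12.9 med z 0.0059
[354.5 235.9] 593 rect [ 6.097e+02 -5.000e-01] [49.8 49.6] 57.5 med z 0.0214
[310.  266.2] 474 rect [552.   81.1] [44.4 43.7] 28.0 med z 0.0161
[247.6 267.9] 470 rect [545.3 196. ] [44.2 42.6] 1.7 med z 0.016
by depth: stand/biscuit top
[366.3 233.8] 71 rect [612.9 -14.6] [51.7 20.5] 13.1 med z 0.0475
[229.8 231.3] 318 rect [611.1 227.6] [44.  23.8] 78.7 med z 0.0485
9-30mm
[231.2 231.8] 754 rect [611.5 229.2] [69.2 56.1] 78.8 med z 0.0198
[364.1 233.7] 54 rect [612.8 -16. ] [50.9 19.8] 11.5 med z 0.019
[353.  236.2] 442 rect [609.6   1.4] [43.9 41.3] 19.8 med z 0.0219
[310.5 266.1] 472 rect [552.2  79.7] [44.2 42.5] 1.5 med z 0.0161
[247.9 267.9] 477 rect [545.2 195.2] [44.3 44.5] 1.7 med z 0.016
tall
[358.8 235.2] 392 rect [608.9   1.9] [63.8 64.4] 46.2 med z 0.0761
salt [0.74  0.198 0.09 ] [0.74  0.198 0.088]
honey [0.743 0.088 0.09 ] [0.743 0.088 0.088]
jam [ 0.743 -0.008  0.09 ] [ 0.742 -0.006  0.099]
mill [0.768 0.287 0.   ] [0.742 0.264 0.136]
fork [0.689 0.336 0.   ] [0.689 0.335 0.004]
whiteTop [0.515 0.026 0.   ] [0.517 0.029 0.027]
teal [0.539 0.374 0.   ] [0.54  0.366 0.029]
tealR [0.39  0.216 0.   ] [ 0.39   0.216 -0.002]
```

View pics/c1.png

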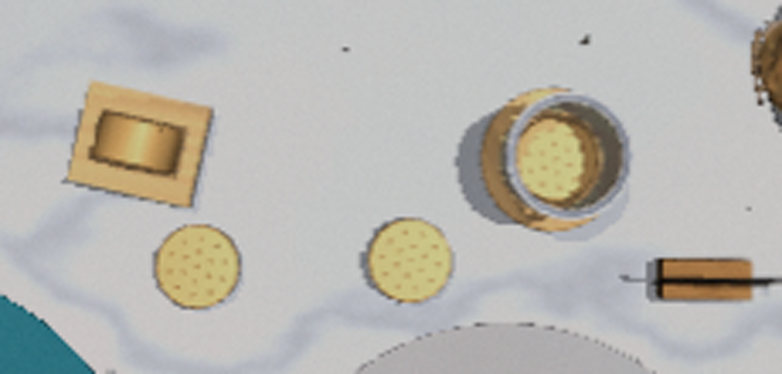

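The crop shows two round plain biscuits at (197,266) and (409,260), the block tilted by about 11°, and the tube's mouth at (568,154). The measured sizes agree with those given. The thick biscuit's centre is at (0.611, 0.229), with the block's long axis at 78.7°. The tube is at (0.609, 0.0015) and the plain I'll use, on the left, is at (0.545, 0.196).

I'll lift and go over the block.

Call:
apply_moves([
  [[0,0,-30],[0,0,0]],
  [[0,0,-30],[0,0,0]],
  [[27,-26.8,0],[0,0,0]],
  [[27,-26.8,0],[0,0,0]],
  [[27,-26.8,0],[0,0,0]],
  [[27,-26.8,0],[0,0,0]],
  [[27,-26.8,0],[0,0,0]],
  [[27,-26.8,0],[0,0,0]],
  [[27,-26.8,0],[0,0,0]],
  [[27,-26.8,0],[0,0,0]],
  [[27,-26.8,0],[0,0,0]],
  [[27,-26.8,0],[0,0,0]],
])

```text
t: 1.1
tool_pos: [0.3542, -0.2389, 0.4645]
orientation: [-3.108, -0.455, 0.0]
force: [1.6, 0.2, 0.6]
opening: 0.0932
gripper_force: 0.0
```

Call:
apply_moves([
  [[27,-26.8,0],[0,0,0]],
  [[27,-26.8,0],[0,0,0]],
  [[27,-26.8,0],[0,0,0]],
  [[27,-26.8,0],[0,0,0]],
  [[27,-26.8,0],[0,0,0]],
  [[27,-26.8,0],[0,0,0]],
  [[27,-26.8,0],[0,0,0]],
  [[27,-26.8,0],[0,0,0]],
  [[27,-26.8,0],[0,0,0]],
  [[27,-26.8,0],[0,0,0]],
  [[27,-26.8,0],[0,0,0]],
  [[27,-26.8,0],[0,0,0]],
])

```text
t: 2.1
tool_pos: [0.5725, 0.1623, 0.4641]
orientation: [3.108, 0.456, -0.001]
force: [-0.1, -1.1, 0.9]
opening: 0.0928
gripper_force: 0.0
```

Call:
apply_moves([
  [[0,0,0],[0,0,-0.12]],
  [[0,0,0],[0,0,-0.12]],
  [[0,0,0],[0,0,-0.12]],
  [[0,0,0],[0,0,-0.12]],
  [[0,0,0],[0,0,-0.12]],
  [[0,0,0],[0,0,-0.12]],
  [[0,0,0],[0,0,-0.12]],
  [[0,0,0],[0,0,-0.12]],
  [[0,0,0],[0,0,-0.12]],
  [[0,0,0],[0,0,-0.12]],
  [[0,0,0],[0,0,-0.12]],
  [[0,0,0],[0,0,-0.12]],
])

```text
t: 3.1
tool_pos: [0.572, 0.1603, 0.4641]
orientation: [-2.029, -2.397, 0.001]
force: [-0.1, 0.6, 0.1]
opening: 0.0929
gripper_force: 0.0
```

```bash
cat >> h.py <<'E'
def plan(xyz,yaw,lean=0):
    "grasp point target; tool y at world angle yaw (deg); lean: tilt about tool y (deg). prints shift in present tool axes (mm), turn left, q"
    s=robot.read_state(); M=R.from_rotvec(s['orientation']).as_matrix()
    a=np.radians(yaw); y=np.array([np.cos(a),np.sin(a),0]); zz=np.array([0,0,-1.]); T=np.c_[np.cross(y,zz),y,zz]
    T=T@R.from_rotvec([0,np.radians(lean),0]).as_matrix()
    tcp=np.array(xyz)-.167*T[:,2]
    print('t',round(s['t'],2),'tcp',np.round(s['tool_pos'],4),'gp',np.round(s['tool_pos']+.167*M[:,2],4),'z',np.round(M[:,2],3),'y ang',round(np.degrees(np.arctan2(M[1,1],M[0,1])),2))
    print('shift',np.round(M.T@(tcp-s['tool_pos'])*1000,1),'turn',np.round(R.from_matrix(M.T@T).as_rotvec(),3),'q',np.round(s['q'],2),'open',round(s['opening'],4),'F',np.round(s['force'],1),s['gripper_force'])
E
python3 -c "
from h import *
plan([.611,.229,.041],78.7)"
```

```text
t 3.1 tcp [0.572  0.1603 0.4641] gp [0.5718 0.1603 0.2971] z [-0.001 -0.    -1.   ] y ang 9.5
shift [ 61.3  50.1 256.1] turn [-1.000e-03 -1.000e-03 -1.208e+00] q [0.19 0.1  1.42 0.   1.63 0.02] open 0.0929 F [-0.1  0.6  0.1] 0.0
```

Call:
apply_moves([
  [[30.5,25,30],[0,0,0]],
  [[30.5,25,30],[0,0,0]],
  [[0,0,0],[0,0,-0.121]],
  [[0,0,0],[0,0,-0.121]],
  [[0,0,0],[0,0,-0.121]],
  [[0,0,0],[0,0,-0.121]],
  [[0,0,0],[0,0,-0.121]],
  [[0,0,0],[0,0,-0.121]],
  [[0,0,0],[0,0,-0.121]],
  [[0,0,0],[0,0,-0.121]],
  [[0,0,0],[0,0,-0.121]],
  [[0,0,0],[0,0,-0.121]],
])

```text
t: 4.1
tool_pos: [0.6053, 0.2177, 0.4136]
orientation: [-0.305, -3.126, 0.001]
force: [-0.3, 0.1, 0.6]
opening: 0.0929
gripper_force: 0.0
```

```bash
python3 -c "
from h import *
plan([.611,.229,.041],78.7)
save('wrist','w1'); z=load('w1'); print(np.round(-z['E'][:3,:3].T@z['E'][:3,3],3), np.round(z['E'][2,:3],2))
P=cloud(z); H=P[...,2]
for a,b,h in((.04,.056,.05),(.014,.023,.019)):
  m=((H>a)&(H<b)).astype(np.uint8); n,l,s,c=cv2.connectedComponentsWithStats(m)
  for i in range(1,n):
    if s[i,4]>300:
      r=cv2.minAreaRect(P[l==i][:,:2].astype(np.float32)*1000); print(h,np.round(c[i]),s[i,4],np.round(r[0],1),np.round(r[1],1),round(r[2],1))
"
```

```text
t 4.1 tcp [0.6053 0.2177 0.4136] gp [0.6051 0.2176 0.2466] z [-0.001 -0.    -1.   ] y ang 78.84
shift [ -3.6  12.3 205.6] turn [-0.001 -0.001  0.002] q [ 0.27  0.24  1.34  0.    1.55 -1.11] open 0.0929 F [-0.3  0.1  0.6] 0.0
[0.535 0.232 0.392] [ 0.26 -0.05 -0.96]
0.05 [299. 189.] 900 [613.9 231.4] [39.  24.2] 78.6
0.05 [101. 218.] 481 [606.4  20.5] [58.8 25.2] 18.5
0.05 [ 65. 239.] 596 [617.  -12.8] [53.8 23.1] 17.1
0.05 [358. 287.] 541 [737.6 274.1] [28.3 50.5] 6.7
0.05 [296. 300.] 316 [738.  204.3] [39.3 16.6] 78.4
0.05 [244. 363.] 1771 [803.7 124.2] [  5.3 259. ] 0.1
0.019 [102.  95.] 2853 [477.8  56.7] [ 72.6 222.4] 16.5
0.019 [353.  60.] 3053 [497.5 311.3] [214.5  58.9] 65.8
0.019 [255. 128.] 1168 [548.1 197.4] [43.5 43.9] 33.6
0.019 [150. 156.] 1101 [554.5  81.9] [44.  43.9] 35.6
0.019 [298. 181.] 2002 [614.4 231.2] [68.  56.6] 78.8
0.019 [ 14. 178.] 474 [548.2 -69.8] [40.3 21.9] 89.7
0.019 [ 83. 229.] 486 [617.4 -13.4] [43.4 21.5] 23.7
```

View pics/w1.png

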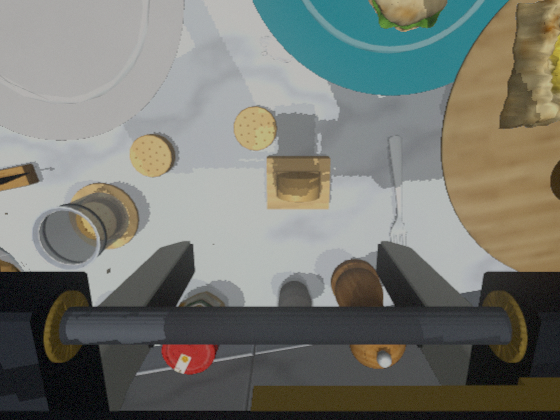

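The wrist view shows the block and thick biscuit at (298,185) and the left plain at (255,128), between the fingers and clear below. It agrees with the top view to about 2.5 mm, so I'll use the mean, (0.6125, 0.2303).

Call:
apply_moves([
  [[-2.4,7,30],[0,0,0]],
  [[-2.4,7,30],[0,0,0]],
  [[0,0,30],[0,0,0]],
  [[0,0,30],[0,0,0]],
  [[0,0,30],[0,0,0]],
  [[0,0,20],[0,0,0]],
  [[0,0,0],[0,0,0]],
])

```text
t: 4.73
tool_pos: [0.6103, 0.2297, 0.2374]
orientation: [-0.318, -3.116, 0.006]
force: [-1.4, -1.4, -0.8]
opening: 0.093
gripper_force: 0.0
```

```bash
python3 -c "
from h import *
plan([.6125,.2303,.0415],78.7)"
```

```text
t 4.73 tcp [0.6103 0.2297 0.2374] gp [0.6086 0.2292 0.0704] z [-0.01  -0.003 -1.   ] y ang 78.34
shift [-2.3  1.2 28.9] turn [-0.005 -0.009 -0.006] q [ 0.28  0.4   1.48  0.    1.27 -1.09] open 0.093 F [-1.4 -1.4 -0.8] 0.0
```

Call:
apply_moves([
  [[-2.3,1.2,10],[0,0,0]],
  [[0,0,10],[0,0,0]],
  [[0,0,8],[0,0,0]],
  [[0,0,0],[0,0,0]],
  [[0,0,0],[0,0,0]],
])

```text
t: 5.15
tool_pos: [0.6155, 0.2312, 0.2164]
orientation: [-0.315, -3.126, 0.0]
force: [-0.4, 0.8, -0.1]
opening: 0.093
gripper_force: 0.0
```

```bash
python3 -c "
from h import *
plan([.6125,.2303,.0415],78.7)"
```

```text
t 5.15 tcp [0.6155 0.2312 0.2164] gp [0.6154 0.2312 0.0494] z [-0. -0. -1.] y ang 78.48
shift [ 2.7 -1.4  7.9] turn [-0.    -0.    -0.004] q [ 0.28  0.43  1.48  0.    1.23 -1.09] open 0.093 F [-0.4  0.8 -0.1] 0.0
```

Call:
apply_moves([
  [[2.7,-1.2,4],[0,0,0]],
  [[0,0,4],[0,0,0]],
  [[0,0,0],[0,0,0]],
  [[0,0,0],[0,0,0]],
])

```text
t: 5.48
tool_pos: [0.6123, 0.2305, 0.2082]
orientation: [-0.315, -3.125, 0.0]
force: [-0.7, -0.8, 0.2]
opening: 0.0932
gripper_force: 0.0
```

```bash
python3 -c "
from h import *
plan([.6125,.2303,.0415],78.7)"
```

```text
t 5.48 tcp [0.6123 0.2305 0.2082] gp [0.6123 0.2305 0.0412] z [-0. -0. -1.] y ang 78.49
shift [-0.2 -0.1 -0.3] turn [-0.    -0.    -0.004] q [ 0.28  0.44  1.49 -0.    1.21 -1.09] open 0.0932 F [-0.7 -0.8  0.2] 0.0
```

Call:
apply_moves([
  [[0,0,0],[0,0,0]],
  [[0,0,0],[0,0,0]],
  [[0,0,0],[0,0,0]],
  [[0,0,0],[0,0,0]],
  [[0,0,0],[0,0,0]],
  [[0,0,0],[0,0,0]],
  [[0,0,0],[0,0,0]],
  [[0,0,0],[0,0,0]],
], claw=0, newtons=20)

```text
t: 6.15
tool_pos: [0.6125, 0.2305, 0.2083]
orientation: [0.315, 3.126, 0.0]
force: [-0.7, -0.2, -0.0]
opening: 0.0455
gripper_force: 20.0
```

Call:
apply_moves([
  [[0,0,-5],[0,0,0]],
  [[0,0,-15],[0,0,0]],
  [[0,0,-25],[0,0,0]],
  [[0,0,-35],[0,0,0]],
  [[0,0,-35],[0,0,0]],
  [[0,0,-25],[0,0,0]],
  [[0,0,0],[0,0,0]],
])

```text
t: 6.73
tool_pos: [0.6142, 0.2311, 0.3583]
orientation: [0.314, 3.114, 0.008]
force: [0.1, -0.2, 0.9]
opening: 0.0456
gripper_force: 20.0
```

```bash
python3 -c "
from h import *
plan([.615,.12,.18],0,0)
plan([.615,.12,.18],0,55)
plan([.615,.12,.18],0,-55)
print(R.from_rotvec(robot.read_state()['orientation']).as_matrix().round(2))
"
```

```text
t 6.73 tcp [0.6142 0.2311 0.3583] gp [0.6163 0.2317 0.1913] z [ 0.012  0.004 -1.   ] y ang 78.5
shift [ -22.8 -108.7   10.9] turn [0.013 0.005 1.37 ] q [ 0.28  0.3   1.38  0.    1.45 -1.09] open 0.0456 F [ 0.1 -0.2  0.9] 19.999939799308777
t 6.73 tcp [0.6142 0.2311 0.3583] gp [0.6163 0.2317 0.1913] z [ 0.012  0.004 -1.   ] y ang 78.5
shift [ -49.2 -243.2   81.6] turn [-0.643  0.806  1.263] q [ 0.28  0.3   1.38  0.    1.45 -1.09] open 0.0456 F [ 0.1 -0.2  0.9] 19.999939799308777
t 6.73 tcp [0.6142 0.2311 0.3583] gp [0.6163 0.2317 0.1913] z [ 0.012  0.004 -1.   ] y ang 78.5
shift [ 5.3 24.9 82.6] turn [ 0.665 -0.795  1.25 ] q [ 0.28  0.3   1.38  0.    1.45 -1.09] open 0.0456 F [ 0.1 -0.2  0.9] 19.999939799308777
[[-0.98  0.2   0.01]
 [ 0.2   0.98  0.  ]
 [-0.01  0.01 -1.  ]]
```

Call:
apply_moves([
  [[0,0,0],[0,0,0.114]],
  [[0,0,0],[0,0,0.114]],
  [[0,0,0],[0,0,0.114]],
  [[0,0,0],[0,0,0.114]],
  [[0,0,0],[0,0,0.114]],
  [[0,0,0],[0,0,0.114]],
  [[0,0,0],[0,0,0.114]],
  [[0,0,0],[0,0,0.114]],
  [[0,0,0],[0,0,0.114]],
  [[0,0,0],[0,0,0.114]],
  [[0,0,0],[0,0,0.114]],
  [[0,0,0],[0,0,0.114]],
])

```text
t: 7.73
tool_pos: [0.6124, 0.2305, 0.3492]
orientation: [2.225, 2.217, 0.001]
force: [0.1, 0.4, -0.0]
opening: 0.0455
gripper_force: 20.0
```

Call:
apply_moves([
  [[0,0,0],[0,-0.11,0]],
  [[0,0,0],[0,-0.11,0]],
  [[0,0,0],[0,-0.11,0]],
  [[0,0,0],[0,-0.11,0]],
  [[0,0,0],[0,-0.11,0]],
  [[0,0,0],[0,-0.11,0]],
  [[0,0,0],[0,-0.11,0]],
  [[0,0,0],[0,-0.11,0]],
  [[0,0,0],[0,0,0]],
  [[0,0,0],[0,0,0]],
])

```text
t: 8.57
tool_pos: [0.6123, 0.2312, 0.3477]
orientation: [1.696, 1.702, -0.797]
force: [-0.7, 0.2, -0.6]
opening: 0.0453
gripper_force: 20.0
```

```bash
python3 -c "
from h import *
plan([.615,.125,.045],0,-50)
p,d=save('scene','s2'); cv2.imwrite('pics/s2.png',p[80:330,130:430])
"
```

```text
t 8.57 tcp [0.6123 0.2312 0.3477] gp [0.6125 0.1028 0.2409] z [ 0.001 -0.769 -0.639] y ang 0.16
shift [164.1   3.  108.1] turn [0.001 0.005 0.003] q [ 0.48  0.53  1.23 -0.78  1.8   0.46] open 0.0453 F [-0.7  0.2 -0.6] 19.99972254037857
```

View pics/s2.png

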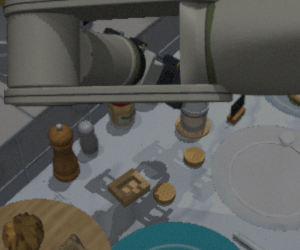

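The scene crop shows the empty block at (130,185) and the arm leaning over it, with nothing touched. Next I lower it.

Call:
apply_moves([
  [[20,0.4,13],[0,0,0]],
  [[20,0.4,13],[0,0,0]],
  [[20,0.4,13],[0,0,0]],
  [[20,0.4,13],[0,0,0]],
  [[20,0.4,13],[0,0,0]],
  [[20,0.4,13],[0,0,0]],
  [[20,0.4,13],[0,0,0]],
  [[12,0.2,8],[0,0,0]],
  [[0,0,0],[0,0,0]],
  [[0,0,0],[0,0,0]],
])

```text
t: 9.45
tool_pos: [0.6156, 0.2507, 0.1683]
orientation: [1.697, 1.699, -0.799]
force: [-0.0, 0.8, 0.2]
opening: 0.0455
gripper_force: 20.0
```

```bash
python3 -c "
from h import *
plan([.615,.125,.036],0,-50)
"
```

```text
t 9.45 tcp [0.6156 0.2507 0.1683] gp [0.6156 0.1221 0.0618] z [ 0.    -0.77  -0.638] y ang 0.06
shift [20.6 -0.6 14.2] turn [0.    0.007 0.001] q [ 0.5   0.77  1.24 -0.74  1.63  0.65] open 0.0455 F [-0.   0.8  0.2] 19.99946415424347
```

Call:
apply_moves([
  [[7,0,5],[0,0,0]],
  [[7,0,5],[0,0,0]],
  [[6.5,0,4],[0,0,0]],
  [[0,0,0],[0,0,0]],
  [[0,0,0],[0,0,0]],
])

```text
t: 9.87
tool_pos: [0.6152, 0.2533, 0.1427]
orientation: [1.695, 1.699, -0.8]
force: [0.2, 0.3, -0.0]
opening: 0.0454
gripper_force: 20.0
```

Call:
apply_moves([
  [[1.5,0,1.3],[0,0,0]],
  [[0,0,0],[0,0,0]],
  [[0,0,0],[0,0,0]],
])

```text
t: 10.12
tool_pos: [0.6156, 0.2534, 0.1416]
orientation: [1.695, 1.699, -0.798]
force: [0.3, -1.1, -0.5]
opening: 0.0458
gripper_force: 20.0
```

Call:
apply_moves([
  [[1.5,0,1.3],[0,0,0]],
  [[0,0,0],[0,0,0]],
  [[0,0,0],[0,0,0]],
])

```text
t: 10.37
tool_pos: [0.6154, 0.2532, 0.1393]
orientation: [1.695, 1.699, -0.798]
force: [0.2, 0.6, -0.8]
opening: 0.0452
gripper_force: 20.0
```

```bash
python3 -c "
from h import *
plan([.615,.125,.0317],0,-50)
"
```

```text
t 10.37 tcp [0.6154 0.2532 0.1393] gp [0.6157 0.1245 0.0329] z [ 0.001 -0.771 -0.637] y ang 0.11
shift [ 0.  -0.4  0.4] turn [0.001 0.007 0.001] q [ 0.51  0.82  1.23 -0.74  1.61  0.68] open 0.0452 F [ 0.2  0.6 -0.8] 19.99963939189911
```

Call:
apply_moves([
  [[1.5,0,1.3],[0,0,0]],
  [[0,0,0],[0,0,0]],
  [[0,0,0],[0,0,0]],
])

```text
t: 10.62
tool_pos: [0.6156, 0.2533, 0.1376]
orientation: [1.695, 1.698, -0.798]
force: [1.0, 0.2, 1.2]
opening: 0.0455
gripper_force: 20.0
```

Call:
apply_moves([
  [[0,0,0],[0,0,0]],
  [[0,0,0],[0,0,0]],
  [[0,0,0],[0,0,0]],
  [[0,0,0],[0,0,0]],
  [[0,0,0],[0,0,0]],
  [[0,0,0],[0,0,0]],
], claw=0.7)

```text
t: 11.12
tool_pos: [0.6154, 0.2532, 0.1373]
orientation: [1.695, 1.699, -0.798]
force: [0.1, 0.7, 0.7]
opening: 0.0651
gripper_force: 0.0
```

```bash
python3 -c "
from h import *
plan([.615,.125,.0317],0,-50)
z0=save('top','t2');z=load('t2');P=cloud(z);p=z['p'];cv2.imwrite('pics/t2.png',cv2.resize(p[190:300,190:420],None,fx=3.4,fy=3.4))
"
```

```text
t 11.12 tcp [0.6154 0.2532 0.1373] gp [0.6157 0.1245 0.0309] z [ 0.001 -0.771 -0.637] y ang 0.11
shift [-1.5 -0.4 -0.9] turn [0.001 0.007 0.001] q [ 0.51  0.82  1.23 -0.74  1.61  0.68] open 0.0651 F [0.1 0.7 0.7] 0.0
```

View pics/t2.png

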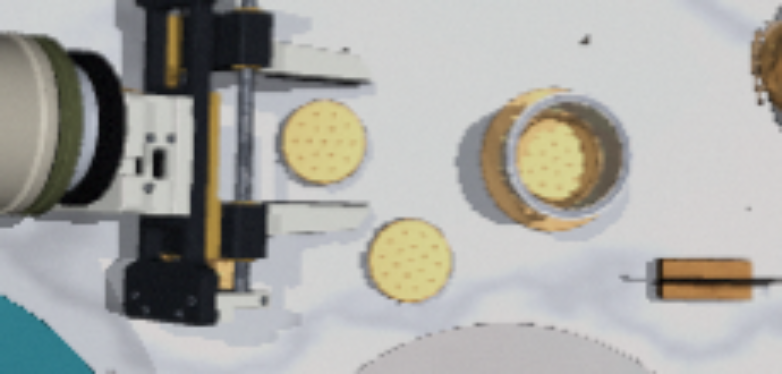

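The top crop shows the thick biscuit lying flat and free at (324,142), between the open fingers. Next I back up straight, stand the tool upright again and turn back to the 78.7° heading.

Call:
apply_moves([
  [[-10,0,-8],[0,0,0]],
  [[-20,0,-16.5],[0,0,0]],
  [[-25,0,-20.5],[0,0,0]],
  [[-25,0,-20.5],[0,0,0]],
  [[-25,0,-20.5],[0,0,0]],
  [[-25,0,-20.5],[0,0,0]],
  [[-25,0,-20.5],[0,0,0]],
  [[0,0,0],[0,0.11,0]],
  [[0,0,0],[0,0.11,0]],
  [[0,0,0],[0,0.11,0]],
  [[0,0,0],[0,0.11,0]],
  [[0,0,0],[0,0.11,0]],
])

```text
t: 12.17
tool_pos: [0.6154, 0.2526, 0.3397]
orientation: [2.043, 2.047, -0.332]
force: [-0.1, -0.4, -0.7]
opening: 0.065
gripper_force: 0.0
```

Call:
apply_moves([
  [[0,0,0],[0,0.11,0]],
  [[0,0,0],[0,0.11,0]],
  [[0,0,0],[0,0.1,0]],
  [[0,0,0],[0,0,-0.12]],
  [[0,0,0],[0,0,-0.12]],
  [[0,0,0],[0,0,-0.12]],
  [[0,0,0],[0,0,-0.12]],
  [[0,0,0],[0,0,-0.12]],
  [[0,0,0],[0,0,-0.12]],
  [[0,0,0],[0,0,-0.12]],
  [[0,0,0],[0,0,0]],
])

```text
t: 13.08
tool_pos: [0.6153, 0.2522, 0.3389]
orientation: [1.109, 2.935, -0.014]
force: [-0.2, -0.4, 1.1]
opening: 0.0647
gripper_force: 0.0
```

```bash
python3 -c "
from h import *
z=load('t2'); hsv=cv2.cvtColor(z['p'],cv2.COLOR_BGR2HSV); m=(hsv[...,1]>60).astype(np.uint8); n,l,s,c=cv2.connectedComponentsWithStats(m); i=l[232,285]
r=cv2.minEnclosingCircle(plane(z,np.argwhere(l==i)[:,::-1],.024)[:,:2].astype(np.float32)*1000); print(c[i],r,np.median(cloud(z)[l==i][:,2]))
x,y=np.array(r[0])/1000
plan([x,y,.1],78.7)
"
```

```text
[284.66101695 231.36440678] ((614.8312377929688, 129.06710815429688), 22.698129653930664) 0.023753199297918637
t 13.08 tcp [0.6153 0.2522 0.3389] gp [0.6155 0.2505 0.1719] z [ 0.001 -0.01  -1.   ] y ang 48.61
shift [-80.5 -92.2  73.1] turn [-0.009  0.005 -0.525] q [ 0.31  0.34  1.36 -0.01  1.44 -0.53] open 0.0647 F [-0.2 -0.4  1.1] 0.0
```

Call:
apply_moves([
  [[-20,-23,0],[0,0,0]],
  [[-20,-23,0],[0,0,0]],
  [[-20,-23,0],[0,0,0]],
  [[-20,-23,0],[0,0,0]],
  [[0,0,10],[0,0,-0.12]],
  [[0,0,10],[0,0,-0.12]],
  [[0,0,10],[0,0,-0.12]],
  [[0,0,10],[0,0,-0.12]],
  [[0,0,0],[-0.008,0.005,-0.045]],
  [[0,0,0],[0,0,0]],
  [[0,0,0],[0,0,0]],
])

```text
t: 14.0
tool_pos: [0.6139, 0.1299, 0.2996]
orientation: [-0.327, -3.122, 0.002]
force: [-0.4, 0.6, 0.7]
opening: 0.0648
gripper_force: 0.0
```

```bash
python3 -c "
from h import *
save('wrist','w3'); z=load('w3'); hsv=cv2.cvtColor(z['p'],cv2.COLOR_BGR2HSV); m=((hsv[...,1]>60)&(hsv[...,0]>12)&(hsv[...,0]<35)).astype(np.uint8); n,l,s,c=cv2.connectedComponentsWithStats(m); H=cloud(z)[...,2]
for i in range(1,n):
  if s[i,4]>400:
    h=np.median(H[l==i]); 
    if h<.03: print(np.round(c[i]),s[i,4],round(h,4),np.round(cv2.minEnclosingCircle(plane(z,np.argwhere(l==i)[:,::-1],.024 if h>.02 else .016)[:,:2].astype(np.float32)*1000)[0],1),np.round(cv2.minEnclosingCircle(plane(z,np.argwhere(l==i)[:,::-1],h)[:,:2].astype(np.float32)*1000)[1],1))
plan([.616,.130,.031],78.7)
"
```

```text
[356.  99.] 3254 0.0146 [547.8 196.1] 23.0
[204. 141.] 3009 0.0146 [554.4  82.8] 23.3
[414. 177.] 7188 0.0181 [613. 230.] 45.4
[ 19. 174.] 1025 0.0161 [548.  -63.4] 19.9
[285. 209.] 2867 0.0226 [614.8 130.1] 24.3
[148. 215.] 2044 0.0046 [608.2  10.6] 39.5
[112. 247.] 680 0.0206 [615.5  -5.6] 18.6
t 14.05 tcp [0.6141 0.13   0.2999] gp [0.6138 0.1298 0.1329] z [-0.002 -0.001 -1.   ] y ang 78.08
shift [ -2.1   0.6 101.9] turn [-0.002 -0.001 -0.011] q [ 0.13  0.27  1.52 -0.    1.35 -1.24] open 0.065 F [ 0.6  0.6 -0.6] 0.0
```

The wrist view gives the thick biscuit at (614.8, 130.1), which matches the top view. I descend onto its rim.

Call:
apply_moves([
  [[-0.8,0.4,20],[0,0,0]],
  [[0,0,25],[0,0,0]],
  [[0,0,25],[0,0,0]],
  [[0,0,15],[0,0,0]],
  [[0,0,9],[0,0,0]],
  [[0,0,0],[0,0,0]],
  [[0,0,0],[0,0,0]],
])

```text
t: 14.63
tool_pos: [0.6147, 0.1302, 0.2056]
orientation: [-0.321, -3.123, 0.002]
force: [0.3, -0.3, 1.4]
opening: 0.0651
gripper_force: 0.0
```

```bash
python3 -c "
from h import *
plan([.615,.130,.031],78.7)"
```

```text
t 14.63 tcp [0.6147 0.1302 0.2056] gp [0.6143 0.13   0.0386] z [-0.003 -0.001 -1.   ] y ang 78.25
shift [-0.3 -0.1  7.6] turn [-0.002 -0.002 -0.008] q [ 0.13  0.38  1.57 -0.    1.19 -1.24] open 0.0651 F [ 0.3 -0.3  1.4] 0.0
```

Call:
apply_moves([
  [[0,0,5],[0,0,0]],
  [[0,0,3.5],[0,0,0]],
  [[0,0,0],[0,0,0]],
  [[0,0,0],[0,0,0]],
  [[0,0,0],[0,0,0]],
])

```text
t: 15.05
tool_pos: [0.6146, 0.1302, 0.1969]
orientation: [-0.32, -3.123, 0.002]
force: [-0.6, -0.6, 1.1]
opening: 0.0654
gripper_force: 0.0
```

Call:
apply_moves([
  [[0,0,0],[0,0,0]],
  [[0,0,0],[0,0,0]],
  [[0,0,0],[0,0,0]],
  [[0,0,0],[0,0,0]],
  [[0,0,0],[0,0,0]],
  [[0,0,0],[0,0,0]],
], claw=0, newtons=20)

```text
t: 15.55
tool_pos: [0.6145, 0.1302, 0.1966]
orientation: [-0.319, -3.122, 0.002]
force: [-0.3, 0.7, 0.9]
opening: 0.0453
gripper_force: 20.0
```

Call:
apply_moves([
  [[0,0,-5],[0,0,0]],
  [[0,0,-15],[0,0,0]],
  [[0,0,-25],[0,0,0]],
  [[0,0,-30],[0,0,0]],
  [[0,0,-30],[0,0,0]],
  [[0,0,-15],[0,0,0]],
  [[0,0,0],[0,0,0]],
  [[0,0,0],[0,0,0]],
])

```text
t: 16.22
tool_pos: [0.6152, 0.1303, 0.3178]
orientation: [-0.32, -3.125, 0.001]
force: [-0.4, 0.9, -1.4]
opening: 0.0453
gripper_force: 20.0
```

```bash
python3 -c "
from h import *
z=load('top1');H=cloud(z)[...,2]; m=(H>.068)&(H<.085); m[:200]=0;m[280:]=0;m[:,:320]=0;m[:,390:]=0
q=plane(z,np.argwhere(m)[:,::-1],.078)[:,:2].astype(np.float32)*1000; print(cv2.minEnclosingCircle(q), cv2.fitEllipse(q))
# foot ring by colour in w3 wrist: leftover arc circle
z=load('w3'); H=cloud(z)[...,2]; C=cloud(z); m=(H>.068)&(H<.085)&(abs(C[...,0]-.61)<.06)&(abs(C[...,1])<.06)
q=plane(z,np.argwhere(m)[:,::-1],.078)[:,:2].astype(np.float32)*1000; print(len(q),cv2.minEnclosingCircle(q))
plan([.609,.0025,.15],78.7)"
```

```text
((608.8754272460938, 2.3428444862365723), 33.016143798828125) ((609.0420532226562, 2.678617000579834), (59.216064453125, 60.695884704589844), 86.33605194091797)
1551 ((607.6320190429688, 5.371982097625732), 33.327083587646484)
t 16.22 tcp [0.6152 0.1303 0.3178] gp [0.6151 0.1302 0.1508] z [-0.    -0.001 -1.   ] y ang 78.32
shift [ -19.8 -126.4    0.9] turn [-0.001 -0.    -0.007] q [ 0.13  0.26  1.5  -0.    1.38 -1.24] open 0.0453 F [-0.4  0.9 -1.4] 19.999539256095886
```

Call:
apply_moves([
  [[-4,-25,0],[0,0,0]],
  [[-4,-25,0],[0,0,0]],
  [[-4,-25,0],[0,0,0]],
  [[-4,-25,0],[0,0,0]],
  [[-4,-25,0],[0,0,0]],
  [[0,0,0],[0,0,0]],
  [[0,0,0],[0,0,0]],
])

```text
t: 16.8
tool_pos: [0.6083, 0.0026, 0.3144]
orientation: [-0.323, -3.119, 0.002]
force: [0.4, 0.5, -0.0]
opening: 0.0455
gripper_force: 20.0
```

```bash
python3 -c "
from h import *
plan([.6085,.0035,.1],78.7)
p,d=save('wrist','w4')"
```

```text
t 16.8 tcp [0.6083 0.0026 0.3144] gp [0.6073 0.0025 0.1474] z [-0.006 -0.001 -1.   ] y ang 78.18
shift [-0.3  1.  47.4] turn [-0.002 -0.006 -0.009] q [-0.08  0.21  1.56 -0.    1.37 -1.44] open 0.0455 F [ 0.4  0.5 -0. ] 19.999539256095886
```

View pics/w4.png

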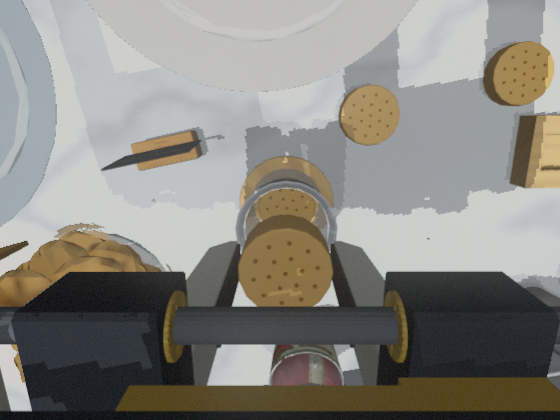

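The held thick biscuit at (285,268) is centred sideways on the tube mouth at (286,225). The tall jar lies close to the right end of the gripper body at (90,240), so I turn the tool 33° away from it before lowering.

Call:
apply_moves([
  [[0,0,0],[0,0,0.116]],
  [[0,0,0],[0,0,0.116]],
  [[0,0,0],[0,0,0.116]],
  [[0,0,0],[0,0,0.116]],
  [[0,0,0],[0,0,0.116]],
  [[0,0,10],[0,0,0]],
  [[0,0,10],[0,0,0]],
  [[0,0,0],[0,0,0]],
  [[0,0,0],[0,0,0]],
])

```text
t: 17.6
tool_pos: [0.6082, 0.0043, 0.2945]
orientation: [-1.193, -2.9, 0.005]
force: [-0.6, 0.4, -1.0]
opening: 0.0457
gripper_force: 20.0
```

```bash
python3 -c "
from h import *
plan([.6085,.0035,.1],45)"
```

```text
t 17.6 tcp [0.6082 0.0043 0.2945] gp [0.6071 0.0042 0.1275] z [-0.007 -0.001 -1.   ] y ang 45.28
shift [-0.8 -0.2 27.5] turn [-0.005 -0.004  0.005] q [-0.08  0.23  1.58 -0.    1.34 -0.87] open 0.0457 F [-0.6  0.4 -1. ] 19.999587535858154
```

Call:
apply_moves([
  [[-1.5,0,8],[-0.005,-0.004,0]],
  [[0,0,8],[0,0,0]],
  [[0,0,7],[0,0,0]],
  [[0,0,3],[0,0,0]],
  [[0,0,0],[0,0,0]],
  [[0,0,0],[0,0,0]],
])

```text
t: 18.1
tool_pos: [0.61, 0.0027, 0.2703]
orientation: [1.199, 2.901, 0.001]
force: [0.4, -0.7, -0.2]
opening: 0.0457
gripper_force: 20.0
```

```bash
python3 -c "
from h import *
plan([.6085,.0035,.1],45)"
```

```text
t 18.1 tcp [0.61   0.0027 0.2703] gp [0.6104 0.0026 0.1033] z [ 0.003 -0.    -1.   ] y ang 45.1
shift [ 1.6 -0.5  3.3] turn [0.002 0.002 0.002] q [-0.08  0.26  1.6  -0.    1.29 -0.87] open 0.0457 F [ 0.4 -0.7 -0.2] 19.99959111213684
```

Call:
apply_moves([
  [[1,-0.4,2.5],[0,0,0]],
  [[0,0,0],[0,0,0]],
  [[0,0,0],[0,0,0]],
])

```text
t: 18.35
tool_pos: [0.6091, 0.0032, 0.2683]
orientation: [1.198, 2.9, 0.002]
force: [0.2, 0.8, -0.4]
opening: 0.0458
gripper_force: 20.0
```

Call:
apply_moves([
  [[0,0,0],[0,0,0]],
  [[0,0,0],[0,0,0]],
  [[0,0,0],[0,0,0]],
  [[0,0,0],[0,0,0]],
  [[0,0,0],[0,0,0]],
  [[0,0,0],[0,0,0]],
], claw=0.7)

```text
t: 18.85
tool_pos: [0.6091, 0.0031, 0.2682]
orientation: [1.199, 2.9, 0.001]
force: [-0.5, -0.6, 0.2]
opening: 0.0651
gripper_force: 0.0
```

Call:
apply_moves([
  [[0,0,-10],[0,0,0]],
  [[0,0,-25],[0,0,0]],
  [[0,0,-30],[0,0,0]],
  [[0,0,-30],[0,0,0]],
  [[0,0,0],[0,0,-0.115]],
  [[0,0,0],[0,0,-0.115]],
  [[0,0,0],[0,0,-0.115]],
  [[0,0,0],[0,0,-0.115]],
  [[0,0,0],[0,0,-0.115]],
  [[0,0,0],[0,0,0]],
])

```text
t: 19.68
tool_pos: [0.6088, 0.0032, 0.3641]
orientation: [0.318, 3.121, -0.0]
force: [-0.1, 0.2, -0.8]
opening: 0.0651
gripper_force: 0.0
```

```bash
python3 -c "
from h import *
plan([.547,.196,.16],78.7)
p,d=save('wrist','w5')"
```

```text
t 19.68 tcp [0.6088 0.0032 0.3641] gp [0.6095 0.0031 0.1971] z [ 0.004 -0.    -1.   ] y ang 78.36
shift [ 99.6 176.3  36.7] turn [ 0.     0.004 -0.006] q [-0.08  0.17  1.52 -0.    1.45 -1.45] open 0.0651 F [-0.1  0.2 -0.8] 0.0
```

View pics/w5.png

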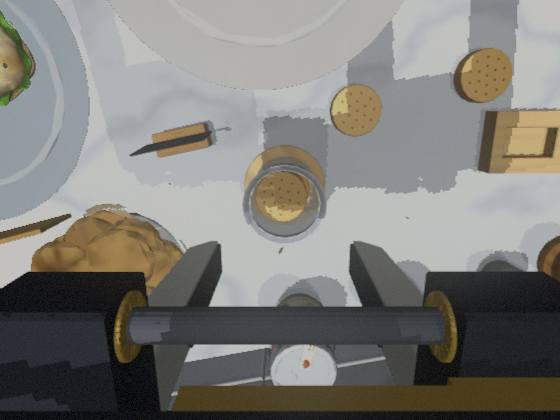

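The thick biscuit lies flat in the tube, its top seen at (283,195). Next is the left plain.

Call:
apply_moves([
  [[16.6,29.4,0],[0,0,0]],
  [[16.6,29.4,0],[0,0,0]],
  [[16.6,29.4,0],[0,0,0]],
  [[16.6,29.4,0],[0,0,0]],
  [[16.6,29.4,0],[0,0,0]],
  [[16.6,29.4,0],[0,0,0]],
  [[0,0,20],[0,0,0]],
  [[0,0,20],[0,0,0]],
  [[0,0,20],[0,0,0]],
  [[0,0,0],[0,0,0]],
  [[0,0,0],[0,0,0]],
])

```text
t: 20.65
tool_pos: [0.5476, 0.1963, 0.3021]
orientation: [0.332, 3.123, -0.001]
force: [0.3, 1.0, 1.0]
opening: 0.0652
gripper_force: 0.0
```

```bash
python3 -c "
from h import *
plan([.547,.196,.027],78.7)"
```

```text
t 20.65 tcp [0.5476 0.1963 0.3021] gp [0.5477 0.1961 0.1351] z [ 0.001 -0.001 -1.   ] y ang 77.88
shift [  0.6  -0.3 108.1] turn [-0.001  0.001 -0.014] q [ 0.26  0.15  1.66 -0.    1.33 -1.1 ] open 0.0652 F [0.3 1.  1. ] 0.0
```

Call:
apply_moves([
  [[0.5,0,20],[0,0,0]],
  [[0,0,25],[0,0,0]],
  [[0,0,25],[0,0,0]],
  [[0,0,18],[0,0,0]],
  [[0,0,10],[0,0,0]],
  [[0,0,4],[0,0,0]],
  [[0,0,0],[0,0,0]],
  [[0,0,0],[0,0,0]],
])

```text
t: 21.32
tool_pos: [0.5489, 0.1966, 0.2026]
orientation: [0.328, 3.119, 0.001]
force: [1.0, -0.0, 0.0]
opening: 0.0651
gripper_force: 0.0
```

```bash
python3 -c "
from h import *
plan([.547,.196,.027],78.7)"
```

```text
t 21.32 tcp [0.5489 0.1966 0.2026] gp [0.5498 0.1966 0.0356] z [ 0.005  0.    -1.   ] y ang 78.0
shift [ 1.8 -1.   8.6] turn [ 0.001  0.005 -0.012] q [ 0.26  0.27  1.72 -0.    1.15 -1.1 ] open 0.0651 F [ 1. -0.  0.] 0.0
```

Call:
apply_moves([
  [[2.5,-0.7,5],[0,0.005,0]],
  [[0,0,4],[0,0,0]],
  [[0,0,0],[0,0,0]],
  [[0,0,0],[0,0,0]],
  [[0,0,0],[0,0,0]],
])

```text
t: 21.73
tool_pos: [0.5455, 0.1963, 0.192]
orientation: [-0.327, -3.123, -0.001]
force: [-0.4, -0.4, 1.3]
opening: 0.0652
gripper_force: 0.0
```

Call:
apply_moves([
  [[0,0,0],[0,0,0]],
  [[0,0,0],[0,0,0]],
  [[0,0,0],[0,0,0]],
  [[0,0,0],[0,0,0]],
  [[0,0,0],[0,0,0]],
  [[0,0,0],[0,0,0]],
], claw=0, newtons=20)

```text
t: 22.23
tool_pos: [0.5455, 0.1963, 0.192]
orientation: [-0.327, -3.123, -0.001]
force: [-0.4, 0.6, 1.5]
opening: 0.0456
gripper_force: 20.0
```

Call:
apply_moves([
  [[0,0,-5],[0,0,0]],
  [[0,0,-15],[0,0,0]],
  [[0,0,-25],[0,0,0]],
  [[0,0,-30],[0,0,0]],
  [[0,0,-30],[0,0,0]],
  [[0,0,-25],[0,0,0]],
  [[0,0,0],[0,0,0]],
  [[0,0,0],[0,0,0]],
])

```text
t: 22.9
tool_pos: [0.5463, 0.1964, 0.3244]
orientation: [0.327, 3.122, 0.003]
force: [1.1, -0.2, -1.1]
opening: 0.0452
gripper_force: 20.0
```

```bash
python3 -c "
from h import *
plan([.6087,.0033,.15],45)"
```

```text
t 22.9 tcp [0.5463 0.1964 0.3244] gp [0.5468 0.1967 0.1574] z [ 0.003  0.002 -1.   ] y ang 78.04
shift [-101.  -176.     7.2] turn [0.003 0.002 0.577] q [ 0.26  0.13  1.64  0.    1.37 -1.11] open 0.0452 F [ 1.1 -0.2 -1.1] 19.99993532896042
```

Call:
apply_moves([
  [[-16.8,-29.3,0],[0,0,0.095]],
  [[-19.6,-27.6,0],[0,0,0.095]],
  [[-22.1,-25.6,0],[0,0,0.095]],
  [[-24.4,-23.4,0],[0,0,0.095]],
  [[-26.5,-21,0],[0,0,0.095]],
  [[-28.4,-18.3,0],[0,0,0.1]],
  [[0,0,0],[0,0,0]],
  [[0,0,0],[0,0,0]],
])

```text
t: 23.57
tool_pos: [0.6077, 0.0014, 0.3196]
orientation: [-1.202, -2.897, 0.001]
force: [-0.0, 1.4, -0.6]
opening: 0.045
gripper_force: 20.0
```

```bash
python3 -c "
from h import *
plan([.6087,.0033,.105],45)"
```

```text
t 23.57 tcp [0.6077 0.0014 0.3196] gp [0.607  0.0016 0.1526] z [-0.005  0.001 -1.   ] y ang 44.93
shift [ 0.5  2.1 47.6] turn [-0.003 -0.004 -0.001] q [-0.08  0.21  1.56  0.    1.38 -0.87] open 0.045 F [-0.   1.4 -0.6] 20.00028669834137
```

Call:
apply_moves([
  [[0,2,10],[-0.003,-0.003,0]],
  [[0,0,15],[0,0,0]],
  [[0,0,13],[0,0,0]],
  [[0,0,8],[0,0,0]],
  [[0,0,0],[0,0,0]],
  [[0,0,0],[0,0,0]],
  [[0,0,0],[0,0,0]],
])

```text
t: 24.15
tool_pos: [0.6097, 0.0051, 0.276]
orientation: [1.198, 2.901, 0.003]
force: [-0.1, 0.2, -1.1]
opening: 0.0456
gripper_force: 20.0
```

```bash
python3 -c "
from h import *
plan([.6087,.0033,.0988],45)"
```

```text
t 24.15 tcp [0.6097 0.0051 0.276 ] gp [0.6103 0.0052 0.109 ] z [ 0.003  0.001 -1.   ] y ang 45.14
shift [-0.5 -2.  10.2] turn [0.003 0.002 0.002] q [-0.08  0.25  1.6   0.    1.29 -0.86] open 0.0456 F [-0.1  0.2 -1.1] 19.999970197677612
```

Call:
apply_moves([
  [[0,-1.8,4],[0.003,0.002,0]],
  [[0,0,4],[0,0,0]],
  [[0,0,2],[0,0,0]],
  [[0,0,0],[0,0,0]],
  [[0,0,0],[0,0,0]],
  [[0,0,0],[0,0,0]],
])

```text
t: 24.65
tool_pos: [0.6083, 0.0033, 0.2657]
orientation: [-1.2, -2.903, 0.0]
force: [0.6, 0.8, 0.2]
opening: 0.0454
gripper_force: 20.0
```

```bash
python3 -c "
from h import *
plan([.6087,.0033,.0988],45)"
```

```text
t 24.65 tcp [0.6083 0.0033 0.2657] gp [0.6082 0.0033 0.0987] z [-0.001 -0.    -1.   ] y ang 45.09
shift [-0.3  0.3 -0.1] turn [-0.001 -0.001  0.002] q [-0.08  0.26  1.6  -0.    1.28 -0.87] open 0.0454 F [0.6 0.8 0.2] 19.999923706054688
```

Call:
apply_moves([
  [[0,0,0],[0,0,0]],
  [[0,0,0],[0,0,0]],
  [[0,0,0],[0,0,0]],
  [[0,0,0],[0,0,0]],
  [[0,0,0],[0,0,0]],
  [[0,0,0],[0,0,0]],
], claw=0.7)

```text
t: 25.15
tool_pos: [0.6083, 0.0034, 0.2657]
orientation: [-1.2, -2.903, 0.001]
force: [-0.3, 0.2, -0.2]
opening: 0.065
gripper_force: 0.0
```

Call:
apply_moves([
  [[0,0,-10],[0,0,0]],
  [[0,0,-25],[0,0,0]],
  [[0,0,-30],[0,0,0]],
  [[0,0,-30],[0,0,0]],
  [[0,0,-30],[0,0,0]],
  [[0,0,0],[0,0,0]],
  [[0,0,0],[0,0,0]],
])

```text
t: 25.73
tool_pos: [0.6091, 0.0033, 0.3945]
orientation: [1.198, 2.899, 0.002]
force: [0.7, 0.4, -0.7]
opening: 0.0655
gripper_force: 0.0
```

```bash
python3 -c "
from h import *
p,d=save('wrist','w6');z=load('w6');P=cloud(z);m=(np.hypot(P[...,0]-.6085,P[...,1]-.0035)<.018)&(P[...,2]<.07)&(P[...,2]>.0)
q=P[m];A=np.c_[q[:,:2]-[.6085,.0035],np.ones(len(q))];c=np.linalg.lstsq(A,q[:,2],rcond=None)[0];print(len(q),np.median(q[:,2]),c)
"
```

```text
1203 0.06074261294758304 [ 0.01809786 -0.00534773  0.06066945]
```

View pics/w6.png

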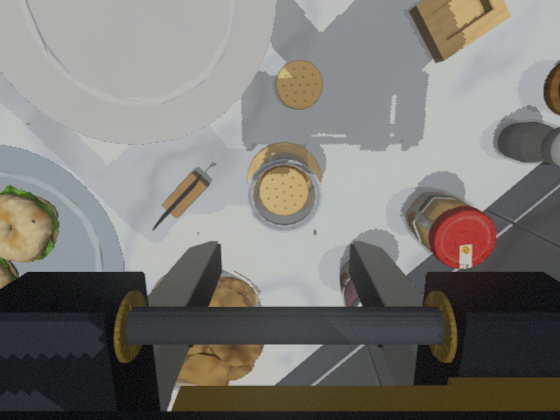

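The plain biscuit lies flat in the tube at (284,190). The stack top measures 61 mm with about 1° of tilt, against the 62 mm mark. The spare is at (299,84), and the robot touches nothing.

```bash
python3 -c "
from h import *
print(robot.close_job())"
```

```text
the job is handed in; nothing more can be done
None
```

I handed the job in at about 26 s of the 58 s: the thick biscuit and one plain one lie flat in the tube with the stack top measured at 61 mm against the 62 mm mark, and the spare stays out. No verdict was returned.

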